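# Hang the rinse basket up to drain and start the slab clamp's screw

### The arm

A 6-joint arm with a two-finger parallel gripper is mounted at the origin on the work surface. World frame = base frame: x ahead of the robot, y to its left, z up, the work surface at z = 0. Lengths are in m, angles in degrees, forces in N, time in s.
With the tool pointing down it reaches from about 0.3 to 0.75 m from the base axis. Payload 8.5 kg.
Tool frame: the origin (TCP) lies midway between the tips of the shut fingers; the grasp point (between the pads) lies 19 mm behind it; z points along the fingers, y is the direction in which the jaws open and shut (so a half turn about z gives the same grasp; the last joint's range is limited). The gripper opens to 85 mm and grips with 20 to 120 N. Pads are 22 mm wide; open, the fingers measure 114 mm over their backs; the gripper's body (76 mm by 85 mm) begins 54 mm behind the grasp point. The pads swing forward as they close: fully open they stand 13 mm farther back than shut.
Start: joints at [60.373, 21.807, 74.336, -0, 83.858, -12.336], TCP at [0.163, 0.525, 0.231] pointing down, gripper open.
Joint ranges: [-178.18, 178.18], [-50.72, 133.34], [12.68, 142.11], [-81.47, 261.47], [9.98, 163.14], [-165.26, 165.26]. Speed limits (degrees/s): [136.94, 136.94, 180, 180, 180, 180].

### API

Orientations are given as [roll, pitch, yaw] about the fixed x, y, z axes, in that order (R = Rz(yaw) Ry(pitch) Rx(roll)).
In Python, from plant import ctrl gives the robot as it stands. The module is installed in compiled form; this text tells all that it offers.
- The arm moves only by the tool arm_command, never from a script. Its argument "deltas" is a list of rows, each an object of numbers: "tx", "ty", "tz": the shift along the tool's x, y, z in cm; "twist": the turn about the tool's z in degrees; "claw": the finger opening in cm, from 0 to 8.54. A call has 1 to 5 rows; each row shifts and turns the commanded pose from where the row before left it, along the tool's axes as they then stand; what a row does not reach is not made up. A row lasts 1/8 s, in which the tool goes at most 62.5 mm and 10.7 degrees, less where a joint would pass 70% of its speed; a pose out of reach is approached as far as the arm can. A call is refused whole if a number of a shift passes 6.25 or a number of a turn 10.7, either way. A call with a gripper value outside its range is refused whole. The fingers move at their own pace and stop on an object; "grip_force" is the grip in N (left out, the last holds). Time passes only in rows, so rows that do not move let the fingers close. It gives the time, the measured TCP pose, the force and the opening at its end, in the units of the state.
- ctrl.get_state(): the state, without advancing time (a new reading comes with each control period).
- ctrl.camera(name): name is "side" or "top"; returns (picture, depth): 400x640x3 uint8, blue, green, red; 400x640 float32, m along the optical axis (not along the pixel's ray), 0 where there is no reading.
- ctrl.camera_info(name): a dict with "fx", "fy", "cx", "cy" (pixels), "k1" (the pictures are not rectified: a ray, as slopes to the right and down, at radius r is drawn at 1 + k1 r^2 times it, then the intrinsics apply), "pose" (4x4, takes a point from camera to world coordinates). Camera axes: x right, y down, z forward; pixel columns grow to the right and rows downward; lengths in m; the calibration is good to about 2 mm. A picture is of the moment at which its call begins. camera_info takes no time and is no camera call.
- ctrl.close_job(): hands the job in, once; it reports no verdict.
The state is a dict: "time_s": time; "q": joint angles; "joint_velocities": joint speeds; "joint_torque": joint torques, N m; "position": TCP position; "orientation": TCP orientation; "wrist_force": force on the tool from outside, world axes, zero at the start; "moment": the same for the moment, N m; "gripper_width": finger opening in m.
Only numpy, scipy, OpenCV 4.12 (cv2) and the standard library are available. Lean on these libraries where they do the work, as an engineer would, in place of code of your own. Each camera call takes 0.05 s, during which the arm holds its last target.

### The job

The small white rinse basket stands on the slab clamp's bed, in the way of the crank: hang it by its arch handle on the two prongs of the drip stand and let go of it. Then start the clamp screw as you would any thread: turn the crank backward (anticlockwise from above) until the thread drops, then forward (clockwise) one full turn so that it has caught, and finish while still holding the crank's grip. Do not tip the basket and leave the loose stone slab and discs where they are.

Things in the scene. Friction and masses are not known exactly. Their poses are not given: they have to be found in the camera images.
- clamp: Slab clamp, fixed: grey bed plate 200 x 220 x 14 mm, two pillars and a beam (44 mm deep, 210 mm long along the clamp's y, top 100 mm above the bench, pillar nuts to 112 mm) with a threaded boss in its middle; right-hand thread, 6 mm pitch. Origin: on the vertical screw axis at bench height; z up. The bed reaches from -110 to +90 mm along its x; the basket stands on its -x side.
- boss_top (a point): Mouth of the clamp's threaded boss (48 mm across) on the screw axis, 115 mm above the bench.
- crank_hub (a point): Top centre of the crank's hub (42 mm across), on the screw axis, 159 mm above the bench less screw_depth; it goes up and down with the screw.
- grip: The crank's upright steel grip: a cylinder 21 mm across and 58 mm tall that spins freely on its own pin, so it can be held while the crank goes round. Its axis runs 70 mm from the screw axis. Origin: centre of its underside, 154 mm above the bench less screw_depth (so its top is at 212 mm less screw_depth); z up. The crank arm below it is 18 mm wide, top at 151 mm less screw_depth.
- screw (a joint): Turn of the clamp screw and crank, in rad: grows when turned forward (clockwise seen from above), falls when turned backward. At 0 the crank points along the clamp's +x, at angle t it points at -t from that about z. Starts between -0.3 and 0.3. It turns stiffly enough to stay where it is left (about 0.04 N m, under 1 N at the grip) and has no stop.
- screw_depth (a joint): How far the screw (0.5 kg) has gone down, m. It stands loose on the nut's first thread at 0.0007 to 0.0042, kept up only by that. Turned backward it climbs 6 mm a turn to about 0, then 0.7 to 3.9 rad back from its start (varies) drops by its weight at once to 0.006; a hand gripping it would hold it up. Forward from there it has caught and sinks 6 mm a turn (under 1 mm play): one turn gives 0.012.
- basket: White perforated rinse basket 72 x 100 x 70 mm (x, y, z; walls 3 mm), 0.18 to 0.31 kg, with a rigid upright arch handle over its middle. Origin: centre of its underside; z up. It starts on the clamp's bed (14 mm thick), 64 to 70 mm before the screw axis.
- handle (a point): Middle of the top bar of the basket's handle, 190 mm above the basket's underside. The bar is round, 9 mm thick, straight along the basket's y for 88 mm; the two legs stand 104 mm apart and 115 mm are free between the bar and the rim.
- stand: Drip stand, fixed: steel post 16 mm thick, 278 mm tall, in a grey tray 170 mm square reaching from -145 to +25 mm along its x (rim 16 mm high). Two prongs of 8 mm rod at y = -32 and +32 mm stand out along its -x, axes 250 mm above the bench, level for 98 mm, then bent up to tips 112 mm out and 270 mm high. Origin: under the post at bench height; z up.
- prongs (a point): Point midway between the two prongs, 65 mm out from the post, at the height of their upper side (254 mm): the handle's bar rests across both here, its axis 4.5 mm higher. The basket must come in along the prongs with its bar above the tips and its rim below the prongs, then be lowered.
- slab: Loose stone slab 68 x 60 x 9 mm lying on the clamp's bed under the beam; bystander. Origin: centre of its underside.
- disc_low: Loose stone disc, 52 mm across, 11 mm thick, on the bench; bystander with another on top. Origin: centre of its underside.
- disc_high: Loose stone disc like it, lying on the first; bystander. Origin: centre of its underside.
- disc_tray: Loose stone disc like them in the drip stand's tray; bystander. Origin: centre of its underside.

How it is judged:
By the outcome, as a careful person would: the job done as asked, in the order asked, and still so for the second after the job is handed in, while the arm keeps its last pose, push and grip.
It also fails if it takes over 72 s, if anything falls off the work surface, if the arm or the gripper's body presses on something with over 40 N, if the wrist force passes 120 N, or if a joint passes its speed limit or range.

## Working session

There is one attempt and no reset: what is moved stays moved. The work goes in short steps, Python scripts to look and compute and a tool call to move; the robot and the scene stay as the last step left them, time stands still between calls to the robot, and variables do not carry over. Pictures are saved under pics/ and viewed, and the job is handed in when it is done.

Besides the shell and the picture viewer there is one more tool, called after "Call:" as name(argument=value, ...), one argument or row to a line, values as JSON. arm_command: Moves the arm, as the interface text tells. Its arguments: {"type":"object","properties":{"deltas":{"type":"array"},"grip_force":{"type":"number"}},"required":["deltas"]}

```bash
mkdir -p pics; ls
cat > h.py <<'E'
import numpy as np, cv2
from plant import ctrl
def snap(n,f):
    im,d=ctrl.camera(n); cv2.imwrite('pics/'+f+'.png',im); np.savez('pics/'+f+'.npz',im=im,d=d); return im,d
def und(n,u,v):
    c=ctrl.camera_info(n); x=(u-c['cx'])/c['fx']; y=(v-c['cy'])/c['fy']
    xd,yd=np.array(x,float),np.array(y,float); x,y=xd,yd
    for _ in range(20):
        s=1+c['k1']*(x*x+y*y); x,y=xd/s,yd/s
    return x,y
def pts(n,u,v,d):
    x,y=und(n,np.asarray(u,float),np.asarray(v,float)); P=np.stack([x*d,y*d,np.asarray(d)*np.ones_like(x)],-1)
    T=np.array(ctrl.camera_info(n)['pose']); return P@T[:3,:3].T+T[:3,3]
def cloud(n,d):
    v,u=np.mgrid[0:400,0:640]; return pts(n,u,v,d)
def onz(n,u,v,z):
    x,y=und(n,np.asarray(u,float),np.asarray(v,float)); T=np.array(ctrl.camera_info(n)['pose'])
    r=np.stack([x,y,np.ones_like(x)],-1)@T[:3,:3].T; return T[:3,3]+r*((z-T[2,3])/r[...,2])[...,None]
def proj(n,P):
    c=ctrl.camera_info(n);T=np.array(c['pose']);p=(np.asarray(P)-T[:3,3])@T[:3,:3];s=p[...,:2]/p[...,2:];s=s*(1+c['k1']*(s**2).sum(-1,keepdims=True));return s*[c['fx'],c['fy']]+[c['cx'],c['cy']]
E
python3 - <<'E'
from h import *
for n in('side','top'):
    print(ctrl.camera_info(n)); snap(n,n+'0')
print(ctrl.get_state())
E
```

```text
pics
{'fx': 480.0611071603516, 'fy': 480.0611071603516, 'cx': 314.81977991976805, 'cy': 197.79911901319474, 'k1': -0.0963454360800399, 'pose': array([[ 0.94611776, -0.20884527,  0.24747696,  0.31454775],
       [-0.32363954, -0.6355469 ,  0.70095477, -0.62585935],
       [ 0.01089213, -0.74327908, -0.66889279,  0.7389294 ],
       [ 0.        ,  0.        ,  0.        ,  1.        ]])}
{'fx': 370.18846322926765, 'fy': 370.18846322926765, 'cx': 316.8253282814287, 'cy': 201.77325853622543, 'k1': -0.07783255827246889, 'pose': array([[ 2.72757236e-02, -9.91145022e-01,  1.29952225e-01,
         4.34260389e-01],
       [-9.99627938e-01, -2.70254263e-02,  3.68949913e-03,
        -7.13044684e-03],
       [-1.44814430e-04, -1.30004508e-01, -9.91513392e-01,
         8.20564566e-01],
       [ 0.00000000e+00,  0.00000000e+00,  0.00000000e+00,
         1.00000000e+00]])}
{'time_s': 0.1, 'q': array([ 6.03741429e+01,  2.18377255e+01,  7.43790913e+01, -4.02305680e-05,
        8.38575631e+01, -1.23344605e+01]), 'joint_velocities': array([ 0.04694666, -0.00959221, -0.22153917,  0.01504721,  0.08559514,
       -0.16659069]), 'joint_torque': array([ 3.44586610e-03, -4.49220085e+01, -2.31651467e+01, -2.55302457e-04,
        3.68978275e-03,  3.15275213e-05]), 'position': array([0.16333732, 0.52491688, 0.2307757 ]), 'orientation': array([-1.79927329e+02, -1.58497854e-02,  1.62708598e+02]), 'wrist_force': array([-0.14218301,  1.21971005,  0.15187878]), 'moment': array([-0.03390563,  0.03105337, -0.02757207]), 'gripper_width': 0.08565350636755621}
```

View pics/side0.png

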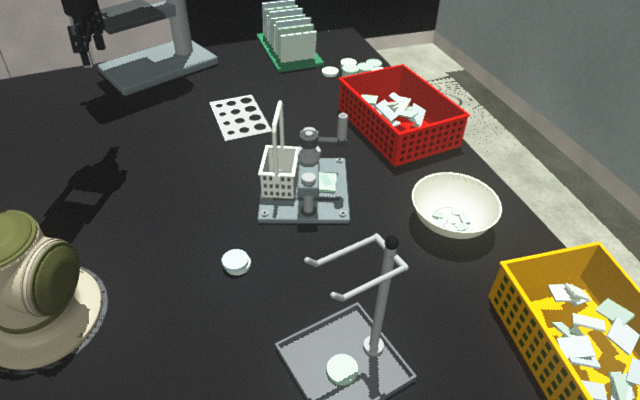

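View pics/top0.png

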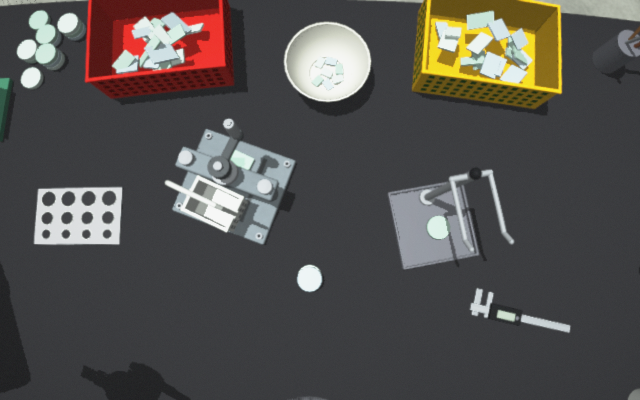

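The side view shows the basket at (280,170) with its handle top near (278,103), the crank grip at (342,127), and the stand post at (388,245) with prong tips at (310,262) and (337,296). In the top view the hub is at (221,167), grip (229,124), handle bar (168..240, 183..212), post (475,174), and prong tips (470,249) and (510,241).

Run:
```python
from h import *
a=np.load('pics/top0.npz')['im']; 
cv2.imwrite('pics/c1.png',np.hstack([cv2.resize(a[100:260,150:310],(400,400),interpolation=cv2.INTER_CUBIC),cv2.resize(a[140:300,380:540],(400,400),interpolation=cv2.INTER_CUBIC)]))
a=np.load('pics/side0.npz')['im']
cv2.imwrite('pics/c2.png',np.hstack([cv2.resize(a[90:230,240:380],(400,400),interpolation=cv2.INTER_CUBIC),cv2.resize(a[220:390,270:440],(400,400),interpolation=cv2.INTER_CUBIC)]))
d=np.load('pics/top0.npz')['d'];C=cloud('top',d)
for v in range(112,245,6): print(v,' '.join('%4d'%(C[v,u,2]*1000) if d[v,u]>0 else '   .' for u in range(160,300,6)))
print()
for v in range(160,260,5): print(v,' '.join('%4d'%(C[v,u,2]*1000) if d[v,u]>0 else '   .' for u in range(390,525,6)))
```

```text
112    1    0    3    1    0    0    0    2   -1    1    0    1    1    1    0    1    0    0    2    0    1   -2    1    0
118   -3   -1    0    0    0    0    2    1    2    0    1    0    3    1    1    0    0    1   -1    0    0    1    0    0
124    0    0    0    4    1    3    4   -2   -3    1    0  216  212    2    0   -1    2    0    0    0    2    3    0    1
130    0    0   -1    1    1   -1   -1    0   14   -2    1  199  201  178    0    2    2    0   -1    0    4    0    2    1
136    1    1    1    0    2    1    1    0   20   14   13   13  171  161    1    0    1   -1    0    2    0    1    0    1
142    1    0    0    1    1   -1    1   12   13   13   14   14  149  144    2    1   -1    0    1    2    1    0    2    0
148   -1    0    1    0   99    0   -2   12   13   13   14  148  151   15   15   16   15   13    0    0    2    0    3    1
154    0    0    1    2  111  109   99   99   14   15   14  151  145   25   25   13   12   16   15   14    2    0   -1    2
160    0   -1    2  112  110  112  100    .  102  158  156  158   21   25   23   21   13   15   14   13   15
[... 3432 characters left out ...]
    7    7    4    4    4   17   12   14    5    4  253    5   -1    1    1    1    1  257    0    0    0
235    1   12    4    6    5    3    6   14   15   17    4    3  252    4   18    0    0    0    0  256    3    .    0
240    0    1    5    4    5    3    5    5    .    4    5    6  250    5   16    2    0    0    0    0  269    3    0
245    2    0    4    6    5    4    4    7    3    4    1    7    6  263   11    3    0    2    2    0    1   -1    1
250    3    0    3    5    3    4    5    5    5    4    7    4    4    6    4    4    0    1    0    0    1    2    1
255    0    3   17    2    5    5    7    5    5    4    4    4    3   17    0    0   -2    0    0    1    1   -1    0
```

View pics/c1.png

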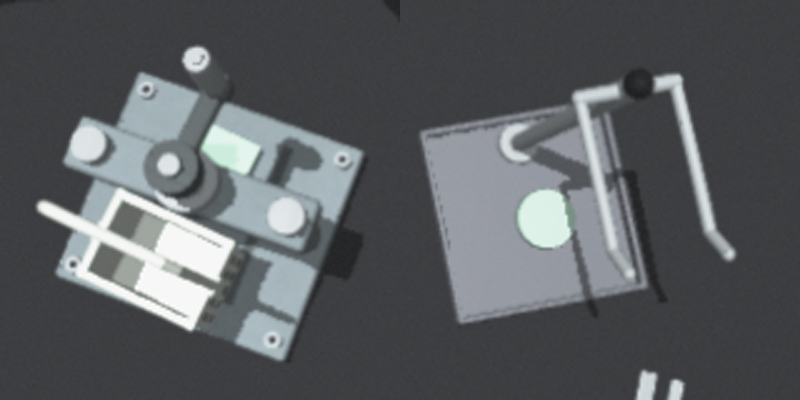

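View pics/c2.png

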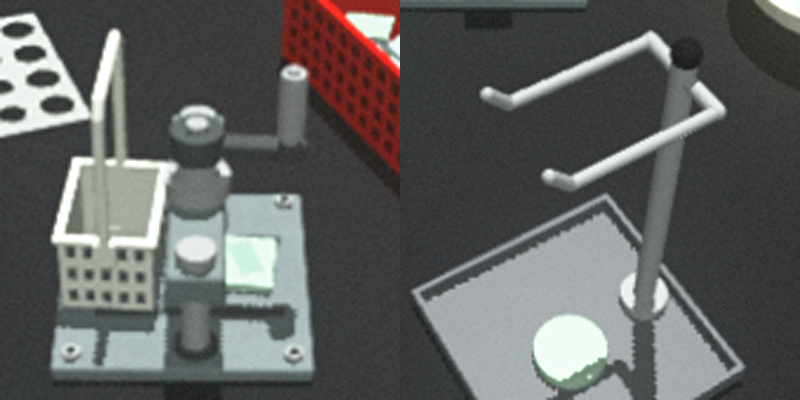

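Run:
```python
from h import *
d=np.load('pics/top0.npz')['d'];C=cloud('top',d);v,u=np.mgrid[0:400,0:640]
def line(m):
    P=C[m]; c=P.mean(0); w=np.linalg.svd(P-c)[2][0]; t=(P-c)@w
    return m.sum(),c.round(4),w.round(3),np.degrees(np.arctan2(w[1],w[0])).round(1),(c+w*t.min()).round(4),(c+w*t.max()).round(4)
Z=C[...,2]; box=lambda a,b,c,e:(u>=a)&(u<b)&(v>=c)&(v<e)
cl=box(155,300,110,245)
print('bar',line(cl&(Z>.198)&(Z<.215)&(v>175)))
def cont(m):
    cs=cv2.findContours(m.astype(np.uint8),cv2.RETR_EXTERNAL,cv2.CHAIN_APPROX_NONE)[0]
    return [(cv2.minAreaRect(c),cv2.contourArea(c)) for c in cs if cv2.contourArea(c)>15]
for nm,m,z in(('gripttop',cl&(Z>.206)&(v<135),.21),('hub',cl&(Z>.153)&(Z<.17)&(v>150)&(v<185),.157)):
    for r,A in cont(m): print(nm,r,A,onz('top',*np.array(r[0]),z).round(4))
# hub: points
m=cl&(Z>.152)&(Z<.162)&(v>152)&(v<185)&(u<245); P=C[m]; print('hub ctr',P.mean(0),P.min(0),P.max(0))
m=cl&(Z>.206)&(v<135);P=C[m];print('grip',m.sum(),P.mean(0),P.min(0),P.max(0))
# beam
m=cl&(Z>.096)&(Z<.103); xy=(C[m][:,:2]*1e3).astype(np.float32); r=cv2.minAreaRect(xy);print('beam',r)
m=cl&(Z>.107)&(Z<.117)&((u<205)|(u>250)); 
for r,A in cont(m): print('nut',onz('top',*np.array(r[0]),.112),A)
m=cl&(Z>.009)&(Z<.03); print('bed',cv2.minAreaRect((C[m][:,:2]*1e3).astype(np.float32)))
m=cl&(Z>.08)&(Z<.09)&(v>170);print('rim',cv2.minAreaRect((C[m][:,:2]*1e3).astype(np.float32)))
s=box(385,525,160,260)
print('p1',line(s&(Z>.24)&(Z<.26)&(v>188)&(v<240)&(u<480)))
print('p2',line(s&(Z>.24)&(Z<.26)&(v>182)&(v<237)&(u>482)))
m=s&(Z>.268)&(v<185);print('post',C[m].mean(0))
for a,b in((440,480),(490,525)):
    m=box(a,b,235,255)&(Z>.26); print('tip',m.sum(),C[m].mean(0),C[m].max(0))
m=s&(Z>.001)&(Z<.022);print('tray',cv2.minAreaRect((C[m][:,:2]*1e3).astype(np.float32)))
```

```text
bar (np.int64(316), array([0.5213, 0.2041, 0.2078]), array([-0.391, -0.92 , -0.016]), np.float64(-113.0), array([0.5437, 0.257 , 0.2087]), array([0.5015, 0.1577, 0.2069]))
gripttop ((228.5, 124.0), (10.0, 11.0), 90.0) 88.0 [0.6454 0.1511 0.21  ]
hub ((218.50003051757812, 166.50001525878906), (21.21320343017578, 21.21320343017578), 45.0) 355.0 [0.5818 0.1782 0.157 ]
hub ctr [0.58161988 0.17791108 0.15802958] [0.56230816 0.15811808 0.15209942] [0.60890911 0.19970727 0.16195719]
grip 125 [0.60961439 0.12415971 0.31371431] [ 0.43426039 -0.00713045  0.20651736] [0.65466116 0.16090529 0.82056457]
beam ((558.1193237304688, 187.10108947753906), (208.05841064453125, 96.45338439941406), 71.68551635742188)
nut [0.55525359 0.09904238 0.112     ] 160.0
nut [0.60807647 0.2577999  0.112     ] 162.5
bed ((573.9107055664062, 182.75718688964844), (219.38113403320312, 201.25918579101562), 71.38148498535156)
rim ((522.6196899414062, 174.45550537109375), (189.86729431152344, 111.33285522460938), 84.44116973876953)
p1 (np.int64(269), array([ 0.4964, -0.227 ,  0.2537]), array([-0.981, -0.192, -0.002]), np.float64(-169.0), array([ 0.5353, -0.2194,  0.2538]), array([ 0.4561, -0.2349,  0.2537]))
p2 (np.int64(290), array([ 0.5056, -0.2899,  0.2539]), array([-0.98 , -0.198,  0.012]), np.float64(-168.6), array([ 0.5474, -0.2814,  0.2534]), array([ 0.4631, -0.2985,  0.2544]))
post [ 0.54266957 -0.21931525  0.33492542]
tip 55 [ 0.44390828 -0.22464018  0.29621315] [ 0.45207215 -0.00713045  0.82056457]
tip 56 [ 0.45710155 -0.28925937  0.28598322] [ 0.46406716 -0.00713045  0.82056457]
tray ((535.76123046875, -320.2557373046875), (227.5264892578125, 330.5817565917969), 1.0355055332183838)
```

Run:
```python
from h import *
v,u=np.mgrid[0:400,0:640]
ds=np.load('pics/side0.npz')['d'];CS=cloud('side',ds);ok=ds>0
box=lambda a,b,c,e:(u>=a)&(u<b)&(v>=c)&(v<e)
def ext(nm,P):
    c=P[:,:2].mean(0); w=np.linalg.svd(P[:,:2]-c,full_matrices=False)[2][0]; w=w*np.sign(w[1]); t=(P[:,:2]-c)@w; a,b=np.percentile(t,[0.5,99.5])
    print(nm,len(P),'mid',(c+w*(a+b)/2).round(4),'zmed',np.median(P[:,2]).round(4),'ang',np.degrees(np.arctan2(w[1],w[0])).round(1),'len',b-a)
ext('bar side',CS[ok&box(255,295,90,160)&(CS[...,2]>.197)&(CS[...,2]<.215)])
dt=np.load('pics/top0.npz')['d'];CT=cloud('top',dt);Z=CT[...,2];okt=dt>0
ext('bar top',CT[okt&box(155,260,176,225)&(Z>.2)&(Z<.213)])
im=np.load('pics/top0.npz')['im']
m=okt&box(165,260,170,240)&(Z>.079)&(Z<.092)&(im.min(-1)>150)
P=(CT[m][:,:2]*1e3).astype(np.float32);print('rim',len(P),cv2.minAreaRect(P))
m=box(465,488,164,184)&(im.max(-1)<60)&okt&(Z>.26);print('post',m.sum(),CT[m].mean(0),CT[m].min(0),CT[m].max(0))
m=ok&box(380,400,232,250)&(CS[...,2]>.272);print('post s',m.sum(),CS[m].mean(0),CS[m].min(0),CS[m].max(0))
for nm,b in(('p1s',box(300,380,235,268)),('p2s',box(330,405,262,300))):
    m=ok&b&(CS[...,2]>.24)&(CS[...,2]<.258); 
    P=CS[m]; print(nm,len(P)); 
    c=np.median(P,0); vx,vy,x0,y0=cv2.fitLine(P[:,:2].astype(np.float32),cv2.DIST_HUBER,0,.001,.001).ravel(); print(vx,vy,x0,y0)
for a,b in((440,480),(490,525)):
    m=okt&box(a,b,235,255)&(Z>.262)&(Z<.29); print('tip',m.sum(),CT[m].mean(0),CT[m].min(0))
m=ok&box(332,352,105,125)&(CS[...,2]>.206)&(CS[...,2]<.216);print('grip s',m.sum(),CS[m].mean(0),CS[m].min(0),CS[m].max(0))
m=okt&box(215,245,115,135)&(Z>.206)&(Z<.216);print('grip t',m.sum(),CT[m].mean(0),CT[m].min(0),CT[m].max(0))
m=ok&box(295,325,122,145)&(CS[...,2]>.152)&(CS[...,2]<.161);print('hub s',m.sum(),CS[m].mean(0),CS[m].min(0),CS[m].max(0))
```

```text
bar side 135 mid [0.5205 0.2033] zmed 0.2065 ang 66.4 len 0.09990157524379334
bar top 311 mid [0.5229 0.208 ] zmed 0.2083 ang 67.0 len 0.10501198624340183
rim 569 ((522.8970336914062, 207.56942749023438), (110.71553039550781, 79.75882720947266), 67.0439682006836)
post 116 [ 0.55606123 -0.24530357  0.27493122] [ 0.54771651 -0.25344185  0.26839347] [ 0.56499722 -0.23809785  0.27929993]
post s 98 [ 0.55522942 -0.25105175  0.27534429] [ 0.54815973 -0.25729538  0.27216889] [ 0.56400512 -0.24163519  0.27904988]
p1s 438
0.9806966 0.19553548 0.49578848 -0.2309869
p2s 478
0.97724855 0.21209718 0.5074992 -0.29367372
tip 40 [ 0.44326    -0.23769504  0.2674625 ] [ 0.4383903  -0.24317389  0.26251699]
tip 43 [ 0.45698341 -0.30027742  0.26752352] [ 0.45154066 -0.30434071  0.26228621]
grip s 46 [0.64446476 0.14730206 0.20955796] [0.63595953 0.13959642 0.20619464] [0.65457712 0.15933027 0.21409657]
grip t 101 [0.64498938 0.15063965 0.21122349] [0.63705314 0.14183592 0.20651736] [0.65466116 0.16090529 0.21565301]
hub s 176 [0.57990283 0.17338963 0.15712922] [0.56055077 0.15663369 0.15223163] [0.61152038 0.20098103 0.1609133 ]
```

```bash
cat >> h.py <<'E'
def plan(wps,start=None):
    # wps: list of (x,y,z,yaw,nrows); tool pointing down; each row moves in the frame before its turn
    s=ctrl.get_state(); p=np.array(s['position']);yaw=s['orientation'][2]
    if start is not None: p=np.array(start[:3]);yaw=start[3]
    for x,y,z,yw,n in wps:
        dp=(np.array([x,y,z])-p)/n; dy=((yw-yaw+180)%360-180)/n
        for i in range(n):
            a=np.radians(yaw); tx=np.array([np.cos(a),np.sin(a),0]);ty=np.array([np.sin(a),-np.cos(a),0])
            print('{"tx":%.2f,"ty":%.2f,"tz":%.2f,"twist":%.1f}'%(dp@tx*100,dp@ty*100,-dp[2]*100,-dy))
            p=p+dp;yaw=yaw+dy
        print('--')
E
python3 - <<'E'
from h import *
plan([(.522,.206,.231,67,10)])
E
```

```text
{"tx":-4.37,"ty":-1.98,"tz":-0.00,"twist":9.6}
{"tx":-4.64,"ty":-1.22,"tz":-0.00,"twist":9.6}
{"tx":-4.78,"ty":-0.44,"tz":-0.00,"twist":9.6}
{"tx":-4.79,"ty":0.36,"tz":-0.00,"twist":9.6}
{"tx":-4.66,"ty":1.16,"tz":-0.00,"twist":9.6}
{"tx":-4.40,"ty":1.91,"tz":-0.00,"twist":9.6}
{"tx":-4.02,"ty":2.62,"tz":-0.00,"twist":9.6}
{"tx":-3.53,"ty":3.25,"tz":-0.00,"twist":9.6}
{"tx":-2.94,"ty":3.79,"tz":-0.00,"twist":9.6}
{"tx":-2.27,"ty":4.23,"tz":-0.00,"twist":9.6}
--
```

Call:
arm_command(
  deltas=[
    {"tx": -4.4, "ty": -2.0, "tz": -0.4, "twist": 9.6, "claw": 4.5},
    {"tx": -4.6, "ty": -1.2, "twist": 9.6},
    {"tx": -4.8, "ty": -0.4, "twist": 9.6},
    {"tx": -4.8, "ty": 0.4, "twist": 9.6},
    {"tx": -4.7, "ty": 1.2, "twist": 9.6},
  ],
)

```text
validation failed for argument at $.de...
```

Call:
arm_command(
  deltas=[
    {"tx": -4.4, "ty": 1.9, "twist": 9.6},
    {"tx": -4.0, "ty": 2.6, "twist": 9.6},
    {"tx": -3.5, "ty": 3.2, "twist": 9.6},
    {"tx": -2.9, "ty": 3.8, "twist": 9.6},
    {"tx": -2.3, "ty": 4.2, "twist": 9.6},
  ],
)

```text
validation failed for argument at $.de...
```

Call:
arm_command(
  deltas=[
    {"tx": 0},
    {"tx": 0},
  ],
)

```text
validation failed for argument at $.de...
```

Run:
```python
from h import *
snap('side','s1')
plan([(.522,.206,.185,67,2)])
a=np.load('pics/s1.npz')['im']
cv2.imwrite('pics/s1c.png',cv2.resize(a[0:240,160:460],(750,600),interpolation=cv2.INTER_CUBIC))
```

```text
{"tx":-21.86,"ty":-9.90,"tz":2.29,"twist":47.9}
{"tx":-22.01,"ty":9.57,"tz":2.29,"twist":47.9}
--
```

View pics/s1c.png

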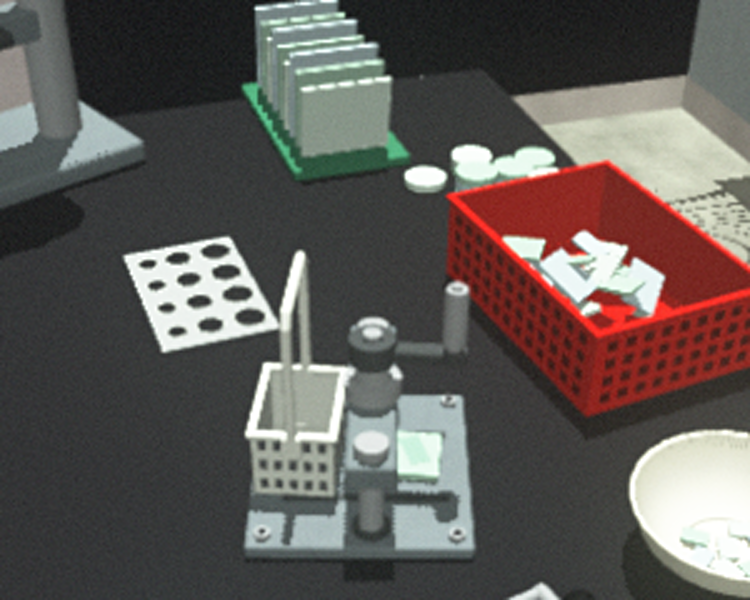

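The calls were refused by validation and nothing moved. I'll fill every key and try again.

Call:
arm_command(
  deltas=[
    {"tx": -4.4, "ty": -2.0, "tz": -0.4, "twist": 9.6, "claw": 4.5},
    {"tx": -4.6, "ty": -1.2, "tz": 0, "twist": 9.6, "claw": 4.5},
    {"tx": -4.8, "ty": -0.4, "tz": 0, "twist": 9.6, "claw": 4.5},
    {"tx": -4.8, "ty": 0.4, "tz": 0, "twist": 9.6, "claw": 4.5},
    {"tx": -4.7, "ty": 1.2, "tz": 0, "twist": 9.6, "claw": 4.5},
  ],
)

```text
time_s: 0.78
position: [0.3448, 0.3646, 0.2352]
orientation: [-180.0, 0.0, 114.4]
wrist_force: [0.9, -0.0, -0.3]
gripper_width: 0.0448
```

Call:
arm_command(
  deltas=[
    {"tx": -4.4, "ty": 1.9, "tz": 0, "twist": 9.6, "claw": 4.5},
    {"tx": -4.0, "ty": 2.6, "tz": 0, "twist": 9.6, "claw": 4.5},
    {"tx": -3.5, "ty": 3.2, "tz": 0, "twist": 9.6, "claw": 4.5},
    {"tx": -2.9, "ty": 3.8, "tz": 0, "twist": 9.6, "claw": 4.5},
    {"tx": -2.3, "ty": 4.2, "tz": 0, "twist": 9.6, "claw": 4.5},
  ],
)

```text
time_s: 1.4
position: [0.5225, 0.2051, 0.2351]
orientation: [-180.0, 0.0, 66.4]
wrist_force: [0.6, 0.7, 0.9]
gripper_width: 0.0453
```

Call:
arm_command(
  deltas=[
    {"tx": 0, "ty": 0, "tz": 0, "twist": 0, "claw": 4.5},
    {"tx": 0, "ty": 0, "tz": 0, "twist": 0, "claw": 4.5},
  ],
)

```text
time_s: 1.65
position: [0.5211, 0.2065, 0.2351]
orientation: [-180.0, 0.0, 66.8]
wrist_force: [-0.1, -0.2, 0.1]
gripper_width: 0.0448
```

Run:
```python
from h import *
snap('side','s2')
plan([(.522,.206,.185,67,2)])
a=np.load('pics/s2.npz')['im']
cv2.imwrite('pics/s2c.png',cv2.resize(a[0:240,160:460],(750,600),interpolation=cv2.INTER_CUBIC))
```

```text
{"tx":-0.02,"ty":0.07,"tz":2.51,"twist":-0.1}
{"tx":-0.02,"ty":0.07,"tz":2.51,"twist":-0.1}
--
```

View pics/s2c.png

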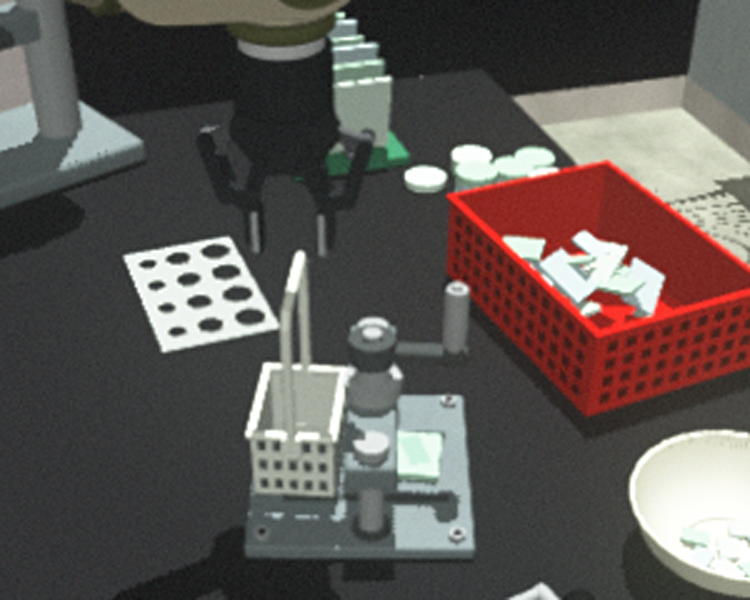

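Seen in the crop, the fingers at (255,240) and (322,240) straddle the bar line at about x 293. I'll lower and grip.

Call:
arm_command(
  deltas=[
    {"tx": 0, "ty": 0.1, "tz": 2.5, "twist": 0, "claw": 4.5},
    {"tx": 0, "ty": 0, "tz": 2.5, "twist": 0, "claw": 4.5},
    {"tx": 0, "ty": 0, "tz": 0, "twist": 0, "claw": 4.5},
  ],
)

```text
time_s: 2.08
position: [0.521, 0.2066, 0.1842]
orientation: [-179.8, 0.1, 66.8]
wrist_force: [0.6, 0.1, 0.5]
gripper_width: 0.0453
```

Call:
arm_command(
  deltas=[
    {"tx": 0, "ty": 0, "tz": 0, "twist": 0, "claw": 0.5},
    {"tx": 0, "ty": 0, "tz": 0, "twist": 0, "claw": 0.5},
    {"tx": 0, "ty": 0, "tz": 0, "twist": 0, "claw": 0.5},
    {"tx": 0, "ty": 0, "tz": 0, "twist": 0, "claw": 0.5},
  ],
  grip_force=60,
)

```text
time_s: 2.58
position: [0.5228, 0.2061, 0.1866]
orientation: [179.9, -0.1, 66.7]
wrist_force: [-1.5, 0.9, 6.3]
gripper_width: 0.0066
```

Run:
```python
from h import *
snap('side','s3')
s=ctrl.get_state();print(s['position'],s['gripper_width'],s['wrist_force'])
a=np.load('pics/s3.npz')['im']
cv2.imwrite('pics/s3c.png',cv2.resize(a[0:240,160:460],(750,600),interpolation=cv2.INTER_CUBIC))
```

```text
[0.52276055 0.2061354  0.18660705] 0.006598774407847214 [-2.57061896  0.1074692   5.35482933]
```

View pics/s3c.png

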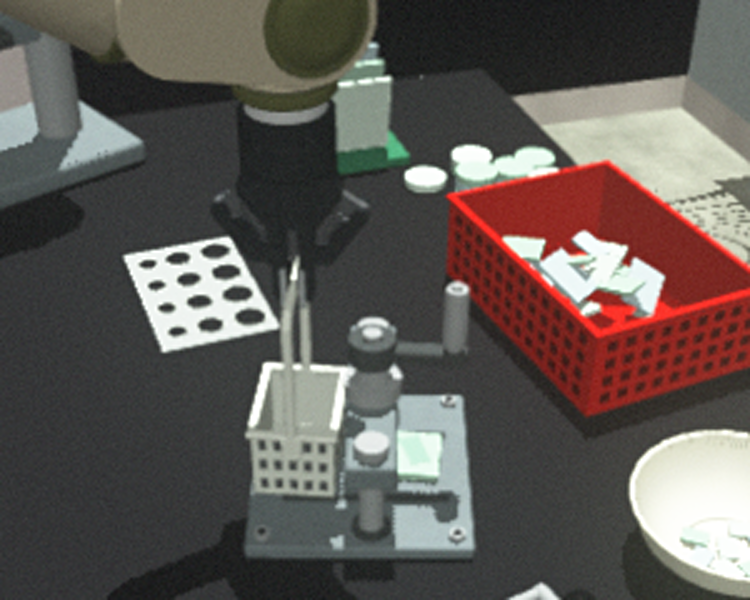

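Call:
arm_command(
  deltas=[
    {"tx": 0, "ty": 0, "tz": -0.4, "twist": 0, "claw": 0},
    {"tx": 0, "ty": 0, "tz": -0.4, "twist": 0, "claw": 0},
    {"tx": 0, "ty": 0, "tz": -0.4, "twist": 0, "claw": 0},
  ],
  grip_force=80,
)

```text
time_s: 3.0
position: [0.5224, 0.2058, 0.1975]
orientation: [-180.0, 0.0, 66.7]
wrist_force: [0.1, -0.0, -0.7]
gripper_width: 0.0058
```

Run:
```python
from h import *
snap('side','s4')
s=ctrl.get_state();print(s['position'],s['gripper_width'],s['wrist_force'],s['moment'])
a=np.load('pics/s4.npz')['im']
cv2.imwrite('pics/s4c.png',cv2.resize(a[80:230,240:390],(600,600),interpolation=cv2.INTER_CUBIC))
# lift path: away along clamp -x (dir -18.4deg) 35mm while rising
p=s['position']; x=np.array([.949,-.316])
a=p[:2]-.012*x; b=p[:2]-.035*x
plan([(*a,p[2]+.01,66.8,2),(*b,p[2]+.05,66.8,3),(*b,.285,66.8,3)])
```

```text
[0.5226144  0.20585506 0.19802158] 0.0061090003416184886 [-0.70770321  0.17443393 -1.10998303] [-0.05229333 -0.03156039 -0.02569865]
{"tx":-0.05,"ty":-0.60,"tz":-0.50,"twist":-0.0}
{"tx":-0.05,"ty":-0.60,"tz":-0.50,"twist":-0.0}
--
{"tx":-0.06,"ty":-0.76,"tz":-1.33,"twist":-0.0}
{"tx":-0.06,"ty":-0.76,"tz":-1.33,"twist":-0.0}
{"tx":-0.06,"ty":-0.76,"tz":-1.33,"twist":-0.0}
--
{"tx":0.00,"ty":-0.00,"tz":-1.23,"twist":-0.0}
{"tx":0.00,"ty":-0.00,"tz":-1.23,"twist":-0.0}
{"tx":0.00,"ty":-0.00,"tz":-1.23,"twist":-0.0}
--
```

View pics/s4c.png

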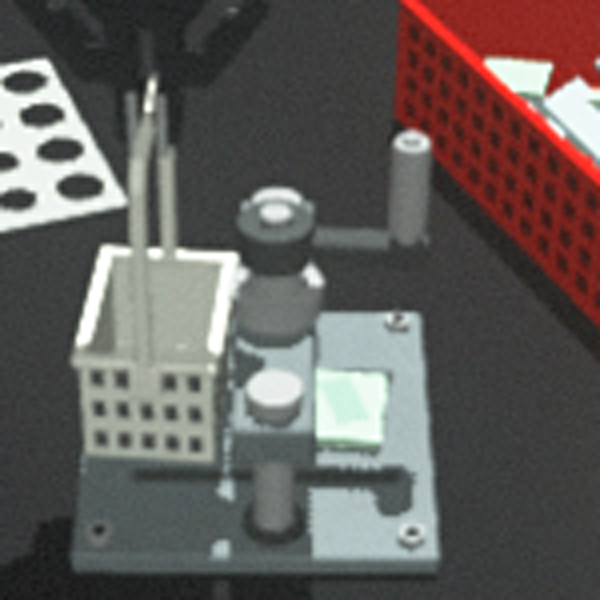

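The basket rose about 5 px (rim corner from row 175 to 170), which fits a 12 mm lift. Next I'll move it away from the beam and up.

Call:
arm_command(
  deltas=[
    {"tx": 0, "ty": -0.6, "tz": -0.5, "twist": 0, "claw": 0},
    {"tx": 0, "ty": -0.6, "tz": -0.5, "twist": 0, "claw": 0},
    {"tx": 0, "ty": -0.8, "tz": -1.3, "twist": 0, "claw": 0},
    {"tx": 0, "ty": -0.8, "tz": -1.3, "twist": 0, "claw": 0},
    {"tx": 0, "ty": -0.8, "tz": -1.3, "twist": 0, "claw": 0},
  ],
)

```text
time_s: 3.68
position: [0.4888, 0.2204, 0.2476]
orientation: [180.0, -0.0, 66.7]
wrist_force: [-0.8, -0.2, -1.4]
gripper_width: 0.0061
```

Call:
arm_command(
  deltas=[
    {"tx": 0, "ty": 0, "tz": -1.5, "twist": 0, "claw": 0},
    {"tx": 0, "ty": 0, "tz": -1.5, "twist": 0, "claw": 0},
    {"tx": 0, "ty": 0, "tz": -1.0, "twist": 0, "claw": 0},
  ],
)

```text
time_s: 4.05
position: [0.4892, 0.2202, 0.2876]
orientation: [179.9, -0.0, 66.7]
wrist_force: [1.0, 0.9, -1.4]
gripper_width: 0.0059
```

Run:
```python
from h import *
snap('side','s5')
s=ctrl.get_state();print(s['position'],s['gripper_width'],s['wrist_force'],s['moment'])
plan([(.405,-.278,s['position'][2],101.3,16)])
```

```text
[0.48952788 0.22029125 0.28856461] 0.006184823799337011 [ 0.46464825  0.0690207  -1.06617001] [ 0.00446691 -0.01323589 -0.01243382]
{"tx":-3.07,"ty":0.75,"tz":-0.00,"twist":-2.2}
{"tx":-3.10,"ty":0.63,"tz":-0.00,"twist":-2.2}
{"tx":-3.12,"ty":0.51,"tz":-0.00,"twist":-2.2}
{"tx":-3.13,"ty":0.39,"tz":-0.00,"twist":-2.2}
{"tx":-3.15,"ty":0.28,"tz":-0.00,"twist":-2.2}
{"tx":-3.15,"ty":0.16,"tz":-0.00,"twist":-2.2}
{"tx":-3.16,"ty":0.04,"tz":-0.00,"twist":-2.2}
{"tx":-3.16,"ty":-0.08,"tz":-0.00,"twist":-2.2}
{"tx":-3.15,"ty":-0.20,"tz":-0.00,"twist":-2.2}
{"tx":-3.14,"ty":-0.32,"tz":-0.00,"twist":-2.2}
{"tx":-3.13,"ty":-0.44,"tz":-0.00,"twist":-2.2}
{"tx":-3.11,"ty":-0.56,"tz":-0.00,"twist":-2.2}
{"tx":-3.09,"ty":-0.67,"tz":-0.00,"twist":-2.2}
{"tx":-3.06,"ty":-0.79,"tz":-0.00,"twist":-2.2}
{"tx":-3.03,"ty":-0.90,"tz":-0.00,"twist":-2.2}
{"tx":-2.99,"ty":-1.02,"tz":-0.00,"twist":-2.2}
--
```

View pics/s5.png

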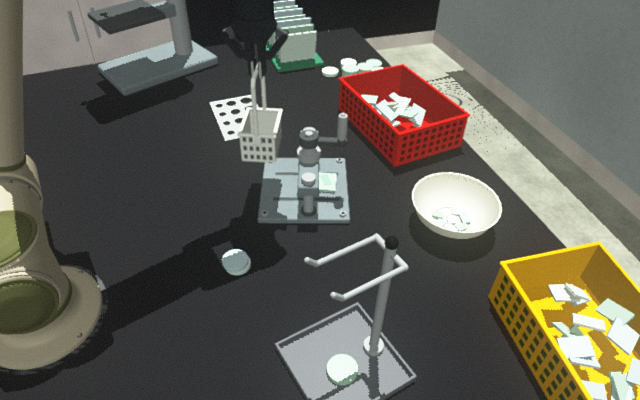

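The basket hangs upright from the fingers at (260,135), clear of the bed. I'll carry it to the drip stand.

Call:
arm_command(
  deltas=[
    {"tx": -1.5, "ty": 0.4, "tz": -0.1, "twist": -1.1, "claw": 0},
    {"tx": -3.1, "ty": 0.7, "tz": 0, "twist": -2.2, "claw": 0},
    {"tx": -3.1, "ty": 0.6, "tz": 0, "twist": -2.2, "claw": 0},
    {"tx": -3.1, "ty": 0.4, "tz": 0, "twist": -2.2, "claw": 0},
    {"tx": -3.2, "ty": 0.3, "tz": 0, "twist": -2.2, "claw": 0},
  ],
)

```text
time_s: 4.72
position: [0.4651, 0.079, 0.2872]
orientation: [-180.0, 0.0, 76.7]
wrist_force: [0.3, -0.4, -1.4]
gripper_width: 0.0059
```

Call:
arm_command(
  deltas=[
    {"tx": -3.2, "ty": 0.2, "tz": -0.1, "twist": -2.2, "claw": 0},
    {"tx": -3.2, "ty": 0.1, "tz": -0.1, "twist": -2.2, "claw": 0},
    {"tx": -3.2, "ty": -0.1, "tz": 0, "twist": -2.2, "claw": 0},
    {"tx": -3.2, "ty": -0.2, "tz": 0, "twist": -2.2, "claw": 0},
    {"tx": -3.1, "ty": -0.3, "tz": 0, "twist": -2.2, "claw": 0},
  ],
)

```text
time_s: 5.35
position: [0.4372, -0.0779, 0.2893]
orientation: [-180.0, -0.0, 87.7]
wrist_force: [-0.4, 0.4, -1.7]
gripper_width: 0.0065
```

Call:
arm_command(
  deltas=[
    {"tx": -3.1, "ty": -0.4, "tz": 0, "twist": -2.2, "claw": 0},
    {"tx": -3.1, "ty": -0.6, "tz": 0, "twist": -2.2, "claw": 0},
    {"tx": -3.1, "ty": -0.7, "tz": 0, "twist": -2.2, "claw": 0},
    {"tx": -3.1, "ty": -0.8, "tz": 0, "twist": -2.2, "claw": 0},
    {"tx": -3.0, "ty": -0.9, "tz": 0, "twist": -2.2, "claw": 0},
  ],
)

```text
time_s: 5.98
position: [0.4086, -0.2332, 0.2892]
orientation: [-180.0, -0.0, 98.7]
wrist_force: [0.6, -0.2, -1.4]
gripper_width: 0.0061
```

Call:
arm_command(
  deltas=[
    {"tx": -3.0, "ty": -1.0, "tz": 0, "twist": -2.2, "claw": 0},
    {"tx": -1.5, "ty": -0.5, "tz": 0, "twist": -1.0, "claw": 0},
    {"tx": 0, "ty": 0, "tz": 0, "twist": 0, "claw": 0},
    {"tx": 0, "ty": 0, "tz": 0, "twist": 0, "claw": 0},
  ],
)

```text
time_s: 6.48
position: [0.4015, -0.2784, 0.2893]
orientation: [-180.0, -0.0, 101.8]
wrist_force: [0.2, 0.4, -1.8]
gripper_width: 0.0065
```

Run:
```python
from h import *
snap('side','s6');snap('top','t6')
s=ctrl.get_state();print(s['position'],s['orientation'],s['gripper_width'],s['wrist_force'],s['moment'])
a=np.load('pics/s6.npz')['im']
b=np.load('pics/t6.npz')['im']
cv2.imwrite('pics/s6c.png',np.hstack([cv2.resize(a[180:400,200:420],(400,400)),cv2.resize(b[130:330,360:560],(400,400))]))
```

```text
[ 0.40164053 -0.27835616  0.28940967] [ 1.79996547e+02 -4.20469121e-03  1.01846985e+02] 0.006653126837858222 [ 0.64363777  0.4673609  -1.73310913] [ 0.00035262  0.05701358 -0.02485963]
```

View pics/s6c.png

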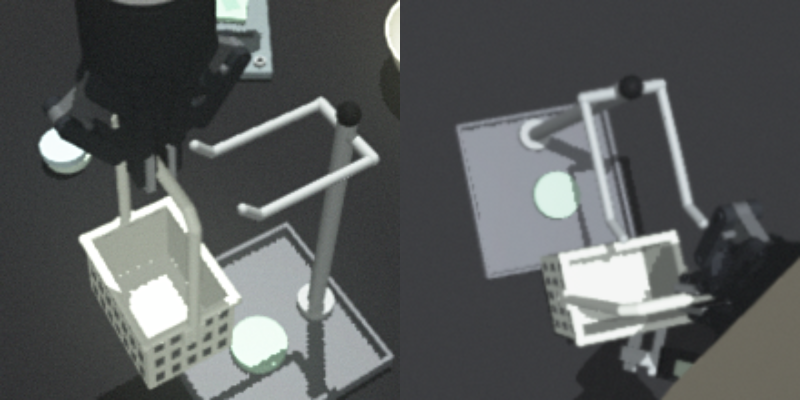

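Run:
```python
from h import *
v,u=np.mgrid[0:400,0:640]
for n,f,b in(('top','t6',(420,540,240,310)),('side','s6',(230,345,280,400))):
    z=np.load(f'pics/{f}.npz');d=z['d'];C=cloud(n,d);Z=C[...,2]
    m=(d>0)&(u>=b[0])&(u<b[1])&(v>=b[2])&(v<b[3])
    print(n,np.histogram(Z[m],bins=np.arange(.08,.34,.01)))
    mm=m&(Z>.177)&(Z<.197)&(z['im'].min(-1)>90)
    P=(C[mm][:,:2]*1e3).astype(np.float32);print('rim',len(P),cv2.minAreaRect(P),np.median(C[mm][:,2]))
    mm=(d>0)&(u>=200)&(u<540)&(v>=240)&(Z>.285)&(Z<.32)&(z['im'].min(-1)>90)
    if mm.sum()>5: print('bar',mm.sum(),C[mm].mean(0),C[mm].min(0),C[mm].max(0))
```

```text
top (array([  0,   0,   0, 301, 834, 181, 164, 164, 179, 144, 744,  37,  12,
         7,  12,  14,  17,  38,  72,  32,  20,  45, 145, 257,  83]), array([0.08, 0.09, 0.1 , 0.11, 0.12, 0.13, 0.14, 0.15, 0.16, 0.17, 0.18,
       0.19, 0.2 , 0.21, 0.22, 0.23, 0.24, 0.25, 0.26, 0.27, 0.28, 0.29,
       0.3 , 0.31, 0.32, 0.33]))
rim 810 ((400.9933166503906, -276.19256591796875), (79.74131774902344, 112.17537689208984), 12.575993537902832) 0.18712791157390796
bar 324 [ 0.39675273 -0.2476036   0.30780174] [ 0.38440791 -0.28270676  0.28679337] [ 0.40922862 -0.2204086   0.31941538]
side (array([   0,    0,    0,  666,  950,  465,  462,  492,  473,  419, 1303,
         60,   66,   65,   63,   47,   39,   67,   91,   40,   41,   95,
        162,  100,    0]), array([0.08, 0.09, 0.1 , 0.11, 0.12, 0.13, 0.14, 0.15, 0.16, 0.17, 0.18,
       0.19, 0.2 , 0.21, 0.22, 0.23, 0.24, 0.25, 0.26, 0.27, 0.28, 0.29,
       0.3 , 0.31, 0.32, 0.33]))
rim 1457 ((399.9417724609375, -278.66668701171875), (79.47927856445312, 112.02151489257812), 11.933420181274414) 0.18642480680003792
bar 535 [ 0.40492407 -0.30478937  0.30599675] [ 0.3831296  -0.33363275  0.28517074] [ 0.41532163 -0.22586926  0.31965045]
```

Rim centre is (0.4005, -0.277), yaw about 12°, underside 0.117 and bar axis about 0.307, so it lines up with the prongs and clears the tips. Moving in along them.

Call:
arm_command(
  deltas=[
    {"tx": 0, "ty": 1.2, "tz": 0, "twist": 0.5, "claw": 0},
    {"tx": -0.1, "ty": 2.2, "tz": 0, "twist": 0, "claw": 0},
    {"tx": -0.1, "ty": 2.4, "tz": 0, "twist": 0, "claw": 0},
    {"tx": -0.1, "ty": 2.2, "tz": 0, "twist": 0, "claw": 0},
    {"tx": 0, "ty": 1.2, "tz": 0, "twist": 0, "claw": 0},
  ],
)

```text
time_s: 7.2
position: [0.4937, -0.2632, 0.289]
orientation: [-180.0, -0.0, 101.4]
wrist_force: [-0.4, -0.7, -1.4]
gripper_width: 0.0064
```

Call:
arm_command(
  deltas=[
    {"tx": 0, "ty": 0, "tz": 0, "twist": 0, "claw": 0},
    {"tx": 0, "ty": 0, "tz": 1.2, "twist": 0, "claw": 0},
    {"tx": 0, "ty": 0, "tz": 1.2, "twist": 0, "claw": 0},
    {"tx": 0, "ty": 0, "tz": 1.2, "twist": 0, "claw": 0},
    {"tx": 0, "ty": 0, "tz": 0.6, "twist": 0, "claw": 0},
  ],
)

```text
time_s: 7.82
position: [0.4919, -0.2639, 0.2462]
orientation: [-179.9, -0.1, 101.3]
wrist_force: [-1.1, -0.0, -1.2]
gripper_width: 0.0064
```

Run:
```python
from h import *
snap('side','s7');snap('top','t7')
s=ctrl.get_state();print(s['position'],s['orientation'],s['gripper_width'],s['wrist_force'],s['moment'])
a=np.load('pics/s7.npz')['im']
b=np.load('pics/t7.npz')['im']
cv2.imwrite('pics/s7c.png',np.hstack([cv2.resize(a[180:400,230:450],(400,400)),cv2.resize(b[130:330,360:560],(400,400))]))
```

```text
[ 0.49205639 -0.26387255  0.24658468] [-1.79952672e+02 -5.90942515e-02  1.01298959e+02] 0.006298478907932347 [-0.16125276  0.54507551 -0.34535318] [0.01826465 0.0072461  0.03681175]
```

View pics/s7c.png

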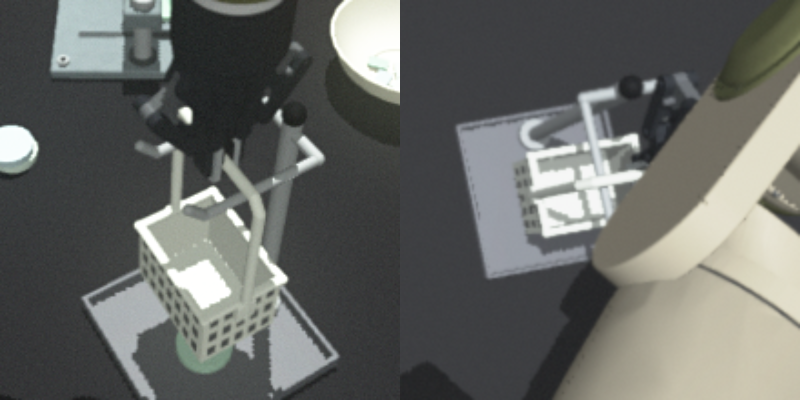

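Call:
arm_command(
  deltas=[
    {"tx": 0, "ty": 0, "tz": 0.3, "twist": 0, "claw": 0},
    {"tx": 0, "ty": 0, "tz": 0.2, "twist": 0, "claw": 0},
  ],
)

```text
time_s: 8.18
position: [0.4924, -0.264, 0.2424]
orientation: [180.0, 0.0, 101.3]
wrist_force: [0.6, -0.5, -1.4]
gripper_width: 0.0064
```

Call:
arm_command(
  deltas=[
    {"tx": 0, "ty": 0, "tz": 0.2, "twist": 0, "claw": 0},
    {"tx": 0, "ty": 0, "tz": 0, "twist": 0, "claw": 0},
  ],
)

```text
time_s: 8.43
position: [0.4924, -0.264, 0.2408]
orientation: [180.0, 0.0, 101.3]
wrist_force: [-0.5, -0.2, 0.3]
gripper_width: 0.0058
```

Call:
arm_command(
  deltas=[
    {"tx": 0, "ty": 0, "tz": 0.1, "twist": 0, "claw": 0},
    {"tx": 0, "ty": 0, "tz": 0, "twist": 0, "claw": 0},
  ],
)

```text
time_s: 8.68
position: [0.4924, -0.2641, 0.2405]
orientation: [179.9, 0.1, 101.3]
wrist_force: [-2.8, 1.1, 7.0]
gripper_width: 0.0064
```

Call:
arm_command(
  deltas=[
    {"tx": 0, "ty": 0, "tz": 0, "twist": 0, "claw": 1.2},
    {"tx": 0, "ty": 0, "tz": 0, "twist": 0, "claw": 2.0},
    {"tx": 0, "ty": 0, "tz": 0, "twist": 0, "claw": 3.2},
    {"tx": 0, "ty": 0, "tz": 0, "twist": 0, "claw": 3.2},
  ],
)

```text
time_s: 9.18
position: [0.4923, -0.264, 0.2392]
orientation: [-180.0, -0.0, 101.3]
wrist_force: [0.1, 0.0, -0.3]
gripper_width: 0.0323
```

Run:
```python
from h import *
snap('side','s8')
s=ctrl.get_state();print(s['position'],s['orientation'],s['gripper_width'],s['wrist_force'],s['moment'])
a=np.load('pics/s8.npz')['im']
cv2.imwrite('pics/s8c.png',cv2.resize(a[200:400,250:450],(600,600),interpolation=cv2.INTER_CUBIC))
```

```text
[ 0.49231147 -0.26395893  0.23921392] [-1.79993901e+02 -6.88833682e-03  1.01309455e+02] 0.03221371597811047 [ 0.18249057 -0.32953194 -0.41060971] [ 0.01501601  0.01438486 -0.03428511]
```

View pics/s8c.png

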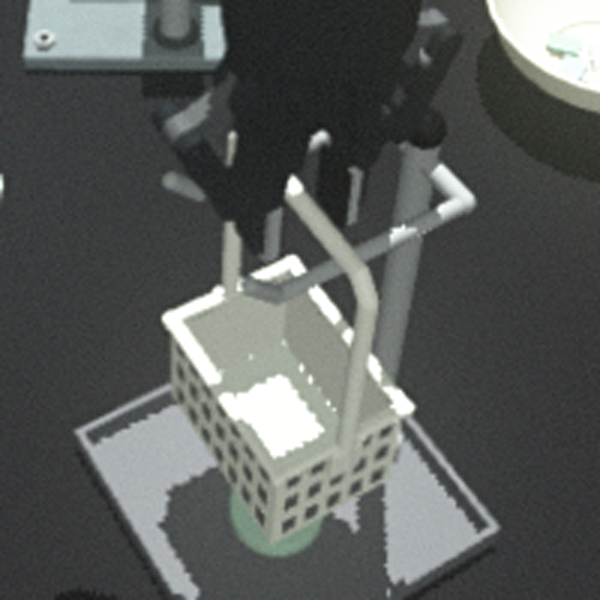

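The bar lies across both prongs and the fingers (270,240) and (350,200) are clear of it. Raising straight up.

Call:
arm_command(
  deltas=[
    {"tx": 0, "ty": 0, "tz": -0.8, "twist": 0, "claw": 3.2},
    {"tx": 0, "ty": 0, "tz": -1.6, "twist": 0, "claw": 3.2},
    {"tx": 0, "ty": 0, "tz": -2.4, "twist": 0, "claw": 3.2},
    {"tx": 0, "ty": 0, "tz": -2.4, "twist": 0, "claw": 3.2},
    {"tx": 0, "ty": 0, "tz": -1.6, "twist": 0, "claw": 3.2},
  ],
)

```text
time_s: 9.85
position: [0.4924, -0.264, 0.3291]
orientation: [179.9, 0.1, 101.3]
wrist_force: [-0.6, -0.6, 0.6]
gripper_width: 0.0319
```

Run:
```python
from h import *
snap('side','s9')
s=ctrl.get_state();print(s['position'],s['q'],s['wrist_force'])
a=np.load('pics/s9.npz')['im']
cv2.imwrite('pics/s9c.png',cv2.resize(a[200:400,250:450],(600,600),interpolation=cv2.INTER_CUBIC))
plan([(.6452,.1497,.262,-23.5,13)])
```

```text
[ 0.49269658 -0.2642569   0.33095222] [-4.03385078e+01  1.98867032e+01  6.10923606e+01 -4.19564213e-04
  9.87333825e+01 -5.16498539e+01] [-0.86506176 -0.03201059  1.95717348]
{"tx":2.89,"ty":1.77,"tz":0.53,"twist":9.6}
{"tx":3.15,"ty":1.27,"tz":0.53,"twist":9.6}
{"tx":3.32,"ty":0.72,"tz":0.53,"twist":9.6}
{"tx":3.39,"ty":0.16,"tz":0.53,"twist":9.6}
{"tx":3.37,"ty":-0.41,"tz":0.53,"twist":9.6}
{"tx":3.25,"ty":-0.96,"tz":0.53,"twist":9.6}
{"tx":3.05,"ty":-1.49,"tz":0.53,"twist":9.6}
{"tx":2.76,"ty":-1.98,"tz":0.53,"twist":9.6}
{"tx":2.39,"ty":-2.41,"tz":0.53,"twist":9.6}
{"tx":1.95,"ty":-2.78,"tz":0.53,"twist":9.6}
{"tx":1.46,"ty":-3.06,"tz":0.53,"twist":9.6}
{"tx":0.93,"ty":-3.26,"tz":0.53,"twist":9.6}
{"tx":0.37,"ty":-3.37,"tz":0.53,"twist":9.6}
--
```

View pics/s9c.png

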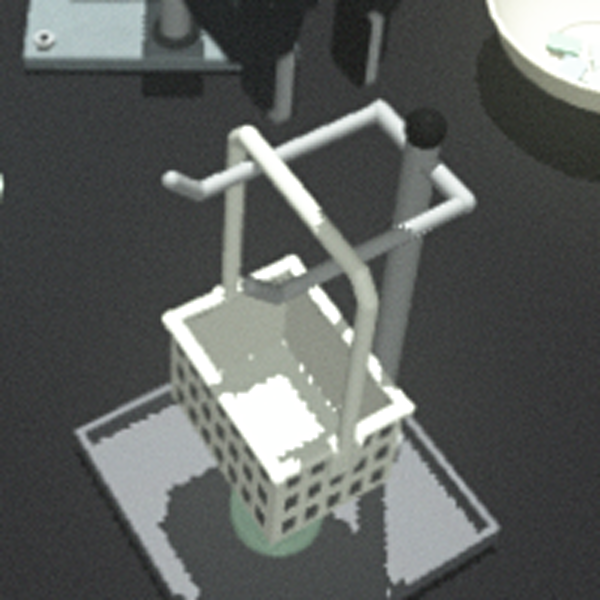

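The basket hangs freely with its bar across both prongs at crop (240,135)-(370,290). On to the crank.

Call:
arm_command(
  deltas=[
    {"tx": 2.9, "ty": 1.8, "tz": 0, "twist": 9.6, "claw": 3.2},
    {"tx": 3.2, "ty": 1.3, "tz": 0, "twist": 9.6, "claw": 3.2},
    {"tx": 3.3, "ty": 0.7, "tz": 0, "twist": 9.6, "claw": 3.2},
    {"tx": 3.4, "ty": 0.2, "tz": 0, "twist": 9.6, "claw": 3.2},
    {"tx": 3.4, "ty": -0.4, "tz": 0, "twist": 9.6, "claw": 3.2},
  ],
)

```text
time_s: 10.52
position: [0.5521, -0.1029, 0.3273]
orientation: [180.0, -0.0, 53.0]
wrist_force: [-0.2, 0.1, -0.4]
gripper_width: 0.0319
```

Call:
arm_command(
  deltas=[
    {"tx": 3.3, "ty": -1.0, "tz": 0.6, "twist": 9.6, "claw": 3.2},
    {"tx": 3.0, "ty": -1.5, "tz": 0.8, "twist": 9.6, "claw": 3.2},
    {"tx": 2.8, "ty": -2.0, "tz": 0.8, "twist": 9.6, "claw": 3.2},
    {"tx": 2.4, "ty": -2.4, "tz": 0.8, "twist": 9.6, "claw": 3.2},
    {"tx": 1.9, "ty": -2.8, "tz": 0.8, "twist": 9.6, "claw": 3.2},
  ],
)

```text
time_s: 11.15
position: [0.6101, 0.0571, 0.289]
orientation: [180.0, 0.0, 5.0]
wrist_force: [-0.1, 0.1, 0.3]
gripper_width: 0.0318
```

Call:
arm_command(
  deltas=[
    {"tx": 1.5, "ty": -3.1, "tz": 0.8, "twist": 9.6, "claw": 3.2},
    {"tx": 0.9, "ty": -3.2, "tz": 0.8, "twist": 9.6, "claw": 3.2},
    {"tx": 0.4, "ty": -3.4, "tz": 0.8, "twist": 9.6, "claw": 3.2},
    {"tx": 0, "ty": 0, "tz": 0, "twist": 0, "claw": 3.2},
    {"tx": 0, "ty": 0, "tz": 0, "twist": 0, "claw": 3.2},
  ],
)

```text
time_s: 11.78
position: [0.6453, 0.1511, 0.2654]
orientation: [180.0, -0.0, -23.4]
wrist_force: [0.0, 0.1, -0.2]
gripper_width: 0.0321
```

Run:
```python
from h import *
snap('side','s10');snap('top','t10')
s=ctrl.get_state();print(s['position'],s['orientation'],s['q'])
a=np.load('pics/s10.npz')['im'];b=np.load('pics/t10.npz')['im']
cv2.imwrite('pics/s10c.png',np.hstack([cv2.resize(a[30:230,240:440],(400,400)),cv2.resize(b[60:260,130:330],(400,400))]))
plan([(.6452,.1497,.179,-23.5,4)])
```

```text
[0.64527657 0.15065061 0.26584619] [-1.79992839e+02 -3.64898099e-02 -2.34806937e+01] [ 2.93122357e+00  3.28092594e+01  4.99834772e+01 -9.89543283e-03
  9.71713970e+01  1.16410677e+02]
{"tx":0.01,"ty":0.02,"tz":2.17,"twist":0.0}
{"tx":0.01,"ty":0.02,"tz":2.17,"twist":0.0}
{"tx":0.01,"ty":0.02,"tz":2.17,"twist":0.0}
{"tx":0.01,"ty":0.02,"tz":2.17,"twist":0.0}
--
```

View pics/s10c.png

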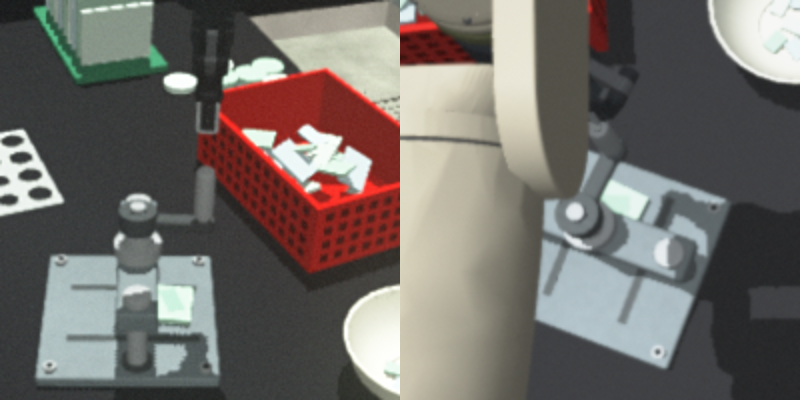

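Fingers hang straight above the grip (side crop (205,120) over (205,175)). I'll go down around it.

Call:
arm_command(
  deltas=[
    {"tx": 0, "ty": 0, "tz": 1.5, "twist": 0, "claw": 4.0},
    {"tx": 0, "ty": 0, "tz": 1.5, "twist": 0, "claw": 4.0},
    {"tx": 0, "ty": 0, "tz": 1.5, "twist": 0, "claw": 4.0},
    {"tx": 0, "ty": 0, "tz": 1.5, "twist": 0, "claw": 4.0},
  ],
)

```text
time_s: 12.38
position: [0.6452, 0.1515, 0.2039]
orientation: [180.0, 0.0, -23.5]
wrist_force: [0.5, 0.2, -0.8]
gripper_width: 0.0403
```

Call:
arm_command(
  deltas=[
    {"tx": 0, "ty": 0, "tz": 1.5, "twist": 0, "claw": 4.0},
    {"tx": 0, "ty": 0, "tz": 1.5, "twist": 0, "claw": 4.0},
    {"tx": 0, "ty": 0, "tz": 0.5, "twist": 0, "claw": 4.0},
    {"tx": 0, "ty": 0, "tz": 0, "twist": 0, "claw": 2.7},
    {"tx": 0, "ty": 0, "tz": 0, "twist": 0, "claw": 2.7},
  ],
)

```text
time_s: 13.0
position: [0.6456, 0.1516, 0.171]
orientation: [-180.0, -0.1, -23.5]
wrist_force: [-0.2, -0.8, -0.4]
gripper_width: 0.0269
```

```bash
cat >> h.py <<'E'
def look(f):
    v,u=np.mgrid[0:400,0:640]
    s=ctrl.get_state();p=s['position'];print('pos',p.round(4),'yaw',s['orientation'][2].round(1),'q1,6',s['q'][[0,5]].round(0),'f',s['wrist_force'].round(1),'w',s['gripper_width'].round(4))
    ax=np.array([.5815,.178]);r=p[:2]-ax;print('tool angle',np.degrees(np.arctan2(r[1],r[0])).round(1),'rad',np.hypot(*r).round(4))
    out=[]
    for n in('side','top'):
        im,d=snap(n,n+f);C=cloud(n,d);
        # hub top patch: within 8..18 mm of axis, height 140..165
        rr=np.hypot(C[...,0]-ax[0],C[...,1]-ax[1]-(-.003 if n=='side' else 0))
        m=(d>0)&(rr<.018)&(C[...,2]>.135)&(C[...,2]<.167)
        q=C[m][:,2]; print(n,'hub z',m.sum(),np.median(q).round(4) if len(q) else '', q.mean().round(4) if len(q) else '')
        # crank arm pts
        m=(d>0)&(rr>.028)&(rr<.056)&(C[...,2]>.125)&(C[...,2]<.158)
        if m.sum()>5:
            P=C[m];t=np.arctan2((P[:,1]-ax[1]),(P[:,0]-ax[0]));print('  arm',m.sum(),'z',np.percentile(P[:,2],70).round(4),'ang',np.degrees(np.median(t)).round(1))
        out.append(im)
    p1=proj('side',[.5815,.178,.15]).astype(int);p2=proj('top',[.5815,.178,.15]).astype(int)
    cr=lambda im,p:cv2.resize(im[max(0,p[1]-75):p[1]+75,p[0]-75:p[0]+75],(400,400),interpolation=cv2.INTER_CUBIC)
    cv2.imwrite('pics/look%s.png'%f,np.hstack([cr(out[0],p1),cr(out[1],p2)]))
E
python3 -c "
from h import *
look('11')"
```

```text
Traceback (most recent call last):
  File "h.py", line 34, in look
    s=ctrl.get_state();p=s['position'];print('pos',p.round(4),'yaw',s['orientation'][2].round(1),'q1,6',s['q'][[0,5]].round(0),'f',s['wrist_force'].round(1),'w',s['gripper_width'].round(4))
                                                                                                                                                                 ^^^^^^^^^^^^^^^^^^^^^^^^
AttributeError: 'float' object has no attribute 'round'
```

```bash
sed -i "s/s\['gripper_width'\].round(4)/round(s['gripper_width'],4)/" h.py; sed -i "s/s=ctrl.get_state();p=s\['position'\];print('pos'/s=ctrl.get_state();p=np.array(s['position']);print('pos'/" h.py
python3 -c "
from h import *
look('11')"
```

```text
pos [0.6456 0.1516 0.171 ] yaw -23.5 q1,6 [  3. 116.] f [-0.2 -0.8 -0.4] w 0.0269
tool angle -22.4 rad 0.0693
side hub z 225 0.1569 0.1537
  arm 106 z 0.1501 ang -30.7
top hub z 1 0.1572 0.1572
```

View pics/look11.png

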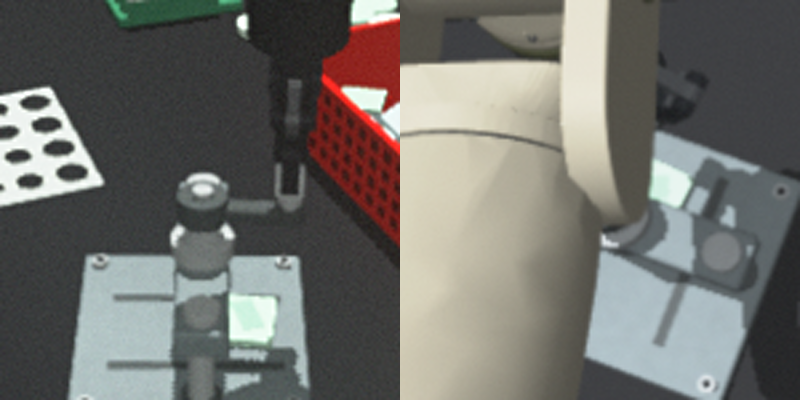

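Side crop: hub top at (203,185), fingers caging the grip at (290,190), arm at (250,207). I'll turn backward with the jaws loose so the screw can drop.

Call:
arm_command(
  deltas=[
    {"tx": -0.1, "ty": -1.2, "tz": 0, "twist": -10, "claw": 2.7},
    {"tx": -0.1, "ty": -1.2, "tz": 0, "twist": -10, "claw": 2.7},
    {"tx": -0.1, "ty": -1.2, "tz": 0, "twist": -10, "claw": 2.7},
    {"tx": -0.1, "ty": -1.2, "tz": 0, "twist": -10, "claw": 2.7},
  ],
)

```text
time_s: 13.6
position: [0.6488, 0.1988, 0.1709]
orientation: [179.9, -0.1, 16.8]
wrist_force: [0.6, -1.5, 1.5]
gripper_width: 0.0267
```

```bash
python3 -c "
from h import *
look('12')"
```

```text
pos [0.6488 0.1988 0.1709] yaw 16.8 q1,6 [ 7. 80.] f [ 0.6 -1.5  1.5] w 0.0267
tool angle 17.1 rad 0.0704
side hub z 234 0.1576 0.1539
  arm 95 z 0.1506 ang 7.0
top hub z 292 0.1591 0.1596
  arm 149 z 0.1509 ang 16.4
```

View pics/look12.png

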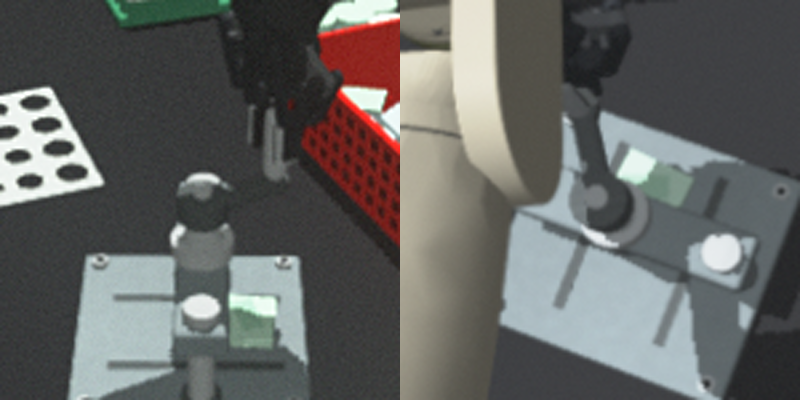

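Crank followed (arm at about 16°), hub still up. Continuing in 20° steps.

Call:
arm_command(
  deltas=[
    {"tx": -0.1, "ty": -1.2, "tz": 0, "twist": -10, "claw": 2.7},
    {"tx": -0.1, "ty": -1.2, "tz": 0, "twist": -10, "claw": 2.7},
  ],
)

```text
time_s: 13.95
position: [0.6382, 0.2197, 0.1707]
orientation: [179.9, -0.0, 36.6]
wrist_force: [1.3, -2.0, 0.5]
gripper_width: 0.0269
```

```bash
python3 -c "
from h import *
look('13')"
```

```text
pos [0.6382 0.2197 0.1707] yaw 36.6 q1,6 [ 9. 62.] f [ 1.3 -2.   0.5] w 0.0269
tool angle 36.4 rad 0.0704
side hub z 224 0.1576 0.1541
  arm 77 z 0.1508 ang 26.6
top hub z 295 0.1592 0.1598
  arm 141 z 0.1514 ang 36.6
```

Call:
arm_command(
  deltas=[
    {"tx": -0.1, "ty": -1.2, "tz": 0, "twist": -10, "claw": 2.7},
    {"tx": -0.1, "ty": -1.2, "tz": 0, "twist": -10, "claw": 2.7},
  ],
)

```text
time_s: 14.3
position: [0.6207, 0.2362, 0.1702]
orientation: [180.0, 0.0, 56.4]
wrist_force: [1.0, -0.5, 0.0]
gripper_width: 0.0272
```

```bash
python3 -c "
from h import *
look('14')"
```

```text
pos [0.6207 0.2362 0.1702] yaw 56.4 q1,6 [11. 44.] f [ 1.  -0.5  0. ] w 0.0272
tool angle 56.1 rad 0.0702
side hub z 201 0.1525 0.1504
  arm 51 z 0.1458 ang 51.0
top hub z 285 0.154 0.1545
  arm 135 z 0.1459 ang 56.1
```

The screw has dropped: hub top went from 159.2 to 154.0 mm, arm from 151.4 to 145.9 mm, somewhere between crank angles 36° and 56°. Now I'll close on the grip.

Call:
arm_command(
  deltas=[
    {"tx": 0, "ty": 0, "tz": 0, "twist": 0, "claw": 1.5},
    {"tx": 0, "ty": 0, "tz": 0, "twist": 0, "claw": 1.5},
    {"tx": 0, "ty": 0, "tz": 0, "twist": 0, "claw": 1.5},
  ],
  grip_force=30,
)

```text
time_s: 14.78
position: [0.6208, 0.2364, 0.1706]
orientation: [180.0, -0.0, 56.4]
wrist_force: [-1.2, -1.7, 3.3]
gripper_width: 0.0203
```

```bash
python3 -c "
from h import *
look('15')"
```

```text
pos [0.6208 0.2364 0.1706] yaw 56.4 q1,6 [11. 44.] f [-1.2 -1.7  3.3] w 0.0203
tool angle 56.0 rad 0.0704
side hub z 211 0.1525 0.1503
  arm 51 z 0.1455 ang 53.0
top hub z 286 0.1538 0.1544
  arm 133 z 0.1458 ang 57.4
```

View pics/look15.png

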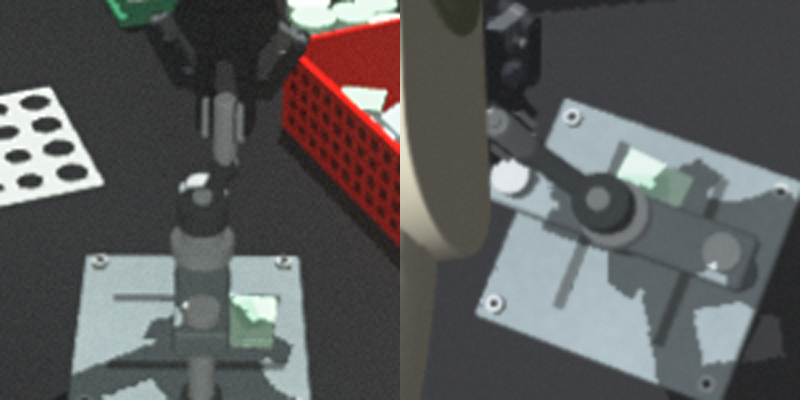

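The grip is held between both fingers (side crop (222,125)), and the hub stays at the dropped height. Now I turn forward, sinking with the thread.

Call:
arm_command(
  deltas=[
    {"tx": -0.24, "ty": 1.81, "tz": 0.02, "twist": 0, "claw": 1.5},
    {"tx": -0.7, "ty": 1.69, "tz": 0.03, "twist": 0, "claw": 1.5},
    {"tx": -1.11, "ty": 1.45, "tz": 0.02, "twist": 0, "claw": 1.5},
  ],
)

```text
time_s: 15.25
position: [0.651, 0.1911, 0.1697]
orientation: [-179.9, 0.0, 56.5]
wrist_force: [-8.1, -0.2, 6.8]
gripper_width: 0.0202
```

```bash
python3 -c "
from h import *
look('16')"
```

```text
pos [0.651  0.1911 0.1697] yaw 56.5 q1,6 [ 6. 40.] f [-8.1 -0.2  6.8] w 0.0202
tool angle 10.7 rad 0.0707
side hub z 194 0.1519 0.1501
  arm 97 z 0.144 ang 3.0
top hub z 285 0.153 0.1536
  arm 144 z 0.1451 ang 8.5
```

Call:
arm_command(
  deltas=[
    {"tx": -1.45, "ty": 1.11, "tz": 0.02, "twist": 0, "claw": 1.5},
    {"tx": -1.69, "ty": 0.7, "tz": 0.03, "twist": 0, "claw": 1.5},
    {"tx": -1.81, "ty": 0.24, "tz": 0.02, "twist": 0, "claw": 1.5},
  ],
)

```text
time_s: 15.72
position: [0.6402, 0.139, 0.1689]
orientation: [-179.9, -0.1, 56.5]
wrist_force: [-6.6, 7.5, 6.1]
gripper_width: 0.0202
```

Call:
arm_command(
  deltas=[
    {"tx": -1.81, "ty": -0.24, "tz": 0.03, "twist": 0, "claw": 1.5},
    {"tx": -1.69, "ty": -0.7, "tz": 0.02, "twist": 0, "claw": 1.5},
    {"tx": -1.45, "ty": -1.11, "tz": 0.03, "twist": 0, "claw": 1.5},
  ],
)

```text
time_s: 16.1
position: [0.5962, 0.1093, 0.1682]
orientation: [180.0, -0.2, 56.5]
wrist_force: [0.4, 9.0, 4.1]
gripper_width: 0.0203
```

```bash
python3 -c "
from h import *
look('17')"
```

```text
pos [0.5962 0.1093 0.1682] yaw 56.5 q1,6 [-1. 33.] f [0.4 9.  4.1] w 0.0203
tool angle -77.9 rad 0.0703
side hub z 156 0.1509 0.1497
  arm 69 z 0.143 ang -86.3
top hub z 31 0.1512 0.1512
```

Call:
arm_command(
  deltas=[
    {"tx": -1.11, "ty": -1.45, "tz": 0.02, "twist": 0, "claw": 1.5},
    {"tx": -0.7, "ty": -1.69, "tz": 0.03, "twist": 0, "claw": 1.5},
    {"tx": -0.24, "ty": -1.81, "tz": 0.02, "twist": 0, "claw": 1.5},
  ],
)

```text
time_s: 16.58
position: [0.5441, 0.1189, 0.1676]
orientation: [179.9, -0.1, 56.4]
wrist_force: [4.8, 3.8, 1.8]
gripper_width: 0.02
```

Call:
arm_command(
  deltas=[
    {"tx": 0.24, "ty": -1.81, "tz": 0.03, "twist": 0, "claw": 1.5},
    {"tx": 0.7, "ty": -1.69, "tz": 0.02, "twist": 0, "claw": 1.5},
    {"tx": 1.11, "ty": -1.45, "tz": 0.03, "twist": 0, "claw": 1.5},
  ],
)

```text
time_s: 16.95
position: [0.5129, 0.1652, 0.1668]
orientation: [180.0, 0.0, 56.5]
wrist_force: [2.7, -0.8, 3.2]
gripper_width: 0.0201
```

```bash
python3 -c "
from h import *
look('18')"
```

```text
pos [0.5129 0.1652 0.1668] yaw 56.5 q1,6 [ 5. 39.] f [ 2.7 -0.8  3.2] w 0.0201
tool angle -169.4 rad 0.0698
side hub z 182 0.1488 0.1477
  arm 110 z 0.1411 ang -162.2
top hub z 0  
  arm 7 z 0.1409 ang -160.0
```

View pics/look18.png

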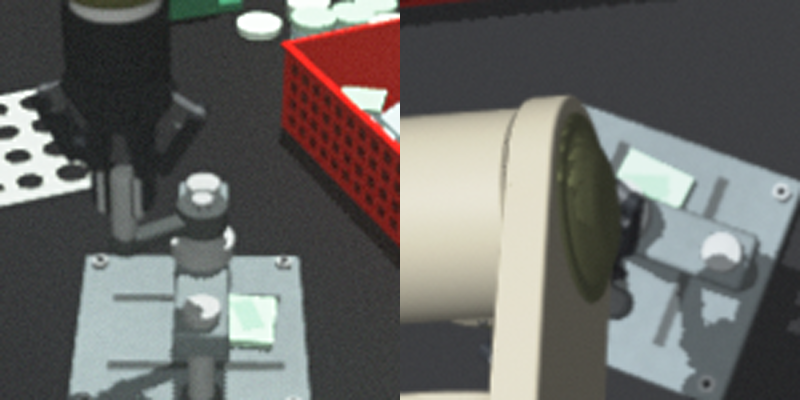

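The grip is still held (side crop (125,195)), 225° forward, with the hub sinking. Continuing.

Call:
arm_command(
  deltas=[
    {"tx": 1.45, "ty": -1.11, "tz": 0.02, "twist": 0, "claw": 1.5},
    {"tx": 1.69, "ty": -0.7, "tz": 0.03, "twist": 0, "claw": 1.5},
    {"tx": 1.81, "ty": -0.24, "tz": 0.02, "twist": 0, "claw": 1.5},
  ],
)

```text
time_s: 17.42
position: [0.5238, 0.2177, 0.166]
orientation: [180.0, 0.0, 56.5]
wrist_force: [3.6, -4.4, 3.4]
gripper_width: 0.0202
```

Call:
arm_command(
  deltas=[
    {"tx": 1.81, "ty": 0.24, "tz": 0.03, "twist": 0, "claw": 1.5},
    {"tx": 1.69, "ty": 0.7, "tz": 0.02, "twist": 0, "claw": 1.5},
    {"tx": 1.45, "ty": 1.11, "tz": 0.03, "twist": 0, "claw": 1.5},
  ],
)

```text
time_s: 17.8
position: [0.5685, 0.2472, 0.1652]
orientation: [180.0, 0.1, 56.5]
wrist_force: [-0.6, -6.9, 5.8]
gripper_width: 0.02
```

Call:
arm_command(
  deltas=[
    {"tx": 1.11, "ty": 1.45, "tz": 0.02, "twist": 0, "claw": 1.5},
    {"tx": 0.7, "ty": 1.69, "tz": 0.03, "twist": 0, "claw": 1.5},
    {"tx": 0.24, "ty": 1.81, "tz": 0.02, "twist": 0, "claw": 1.5},
  ],
)

```text
time_s: 18.18
position: [0.6207, 0.2368, 0.1644]
orientation: [-180.0, 0.1, 56.5]
wrist_force: [-5.9, -4.9, 7.3]
gripper_width: 0.0204
```

```bash
python3 -c "
from h import *
look('19')"
```

```text
pos [0.6207 0.2368 0.1644] yaw 56.5 q1,6 [11. 44.] f [-5.9 -4.9  7.3] w 0.0204
tool angle 56.3 rad 0.0707
side hub z 176 0.1469 0.1461
  arm 51 z 0.1396 ang 53.6
top hub z 285 0.1475 0.1482
  arm 130 z 0.1396 ang 55.7
```

View pics/look19.png

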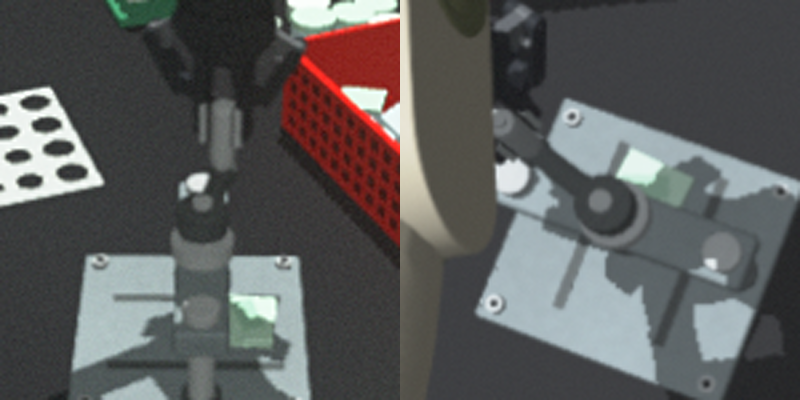

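Forward 360° from the grip: hub now 11.7 mm below its pre-drop height. One more 12° makes up for having gone slightly past the drop point.

Call:
arm_command(
  deltas=[
    {"tx": -0.15, "ty": 1.45, "tz": 0.02, "twist": 0, "claw": 1.5},
    {"tx": 0, "ty": 0, "tz": 0, "twist": 0, "claw": 1.5},
    {"tx": 0, "ty": 0, "tz": 0, "twist": 0, "claw": 1.5},
  ],
)

```text
time_s: 18.65
position: [0.6322, 0.2271, 0.1643]
orientation: [180.0, 0.0, 56.5]
wrist_force: [-1.0, -2.5, 5.5]
gripper_width: 0.0202
```

```bash
python3 -c "
from h import *
look('20')"
```

```text
pos [0.6322 0.2271 0.1643] yaw 56.5 q1,6 [10. 43.] f [-1.  -2.5  5.5] w 0.0202
tool angle 44.1 rad 0.0706
side hub z 179 0.1467 0.1459
  arm 64 z 0.1392 ang 39.4
top hub z 282 0.1476 0.1482
  arm 134 z 0.1399 ang 45.2
```

View pics/side20.png

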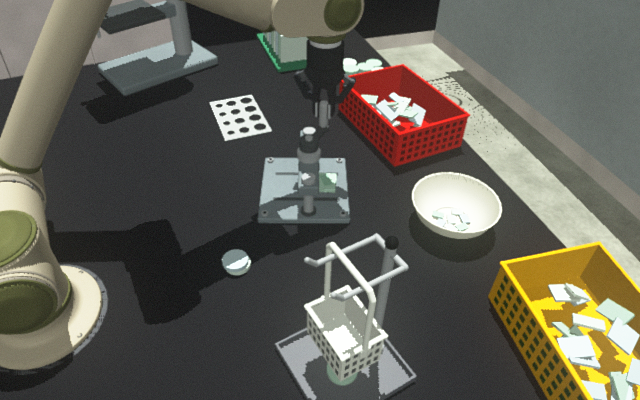

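Basket hangs on the prongs at (345,320), disc stack at (235,262) and slab are in place, and the gripper holds the crank's grip at (323,110). Handing in.

```bash
python3 -c "
from plant import ctrl
print(ctrl.close_job())"
```

```text
the job is handed in; nothing more can be done
None
```

The job is handed in at about 19 s of robot time. The basket hangs on the drip stand's prongs, released, and the clamp screw is started with the gripper still holding the crank's grip.

- **Basket:** I lifted it clear of the beam, brought it in along the prongs, lowered it and let go. The last side picture shows the bar lying across both prongs and the basket hanging upright.
- **Backward turn:** I turned the crank back with the jaws only loosely around the grip. The screw dropped about 5.3 mm in the pictures, somewhere between 60° and 80° back from the start.
- **Forward turn:** I closed on the grip and turned 372° forward. The extra 12° makes up for turning back slightly past the drop point.
- **Screw depth:** The hub is 6.4 mm lower than just after the drop, and about 11.6 mm below where it stood before it. That agrees with the expected 12 mm within camera error.
- **Bystanders:** In the last side picture, compared by eye, the slab and the bench discs are where they were. The tray disc is partly hidden under the basket.
- **Disagreements:** The gripper read about 6 mm on the 9 mm handle bar and 20 mm on the 21 mm grip, though both grasps held. The two cameras differed by up to 4 mm along y. My first batch of move calls was refused because rows left out some values, and nothing moved. The largest wrist force in the readings was about 11 N.

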